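# Square a phone into the stops of a screen separator and switch on the vacuum

## Robot

A 7-joint arm with a two-finger parallel gripper is mounted at the origin on the work surface. World frame = base frame: x ahead of the robot, y to its left, z up, the work surface at z = 0. Lengths are in m, angles in rad, forces in N, time in s.
With the tool pointing down it reaches from about 0.4 to 0.875 m from the base axis. Payload 6.5 kg.
Tool frame: the origin (TCP) lies on the mounting face of the last link; the fingertips stand finger_overhang ahead of it and the grasp point (between the pads) lies 147 mm ahead of it (finger_overhang is the distance from the TCP to the fingertips, in m); z points along the fingers, y is the direction in which the jaws open and shut (so a half turn about z gives the same grasp; the last joint's range is limited). The gripper opens to 88 mm and grips with 3 to 60 N. Pads are 18 mm wide; open, the fingers measure 123 mm over their backs; the gripper's body (75 mm by 187 mm) begins 45 mm behind the grasp point.
Start: joints at [1.118, 0.536, -0.004, 1.538, 0.003, 1.067, -0.071], TCP at [0.245, -0.602, 0.405] pointing down, gripper open.
Joint ranges: [-2.7, 2.7], [-0.37, 2.16], [-1.27, 1.26], [0.24, 2.4], [-1.31, 4.45], [0.19, 1.91], [-2.76, 2.76]. Speed limits (rad/s): [2.39, 2.39, 3.14, 3.14, 3.14, 3.14, 3.14].

## Interface

Orientations are given as a rotation vector (axis times angle).
In Python, from station import * gives the robot as it stands.
- The arm moves only by the shell command python3 -m crank 'ROWS' [FORCE]. ROWS is a JSON object of lists of equal length, an entry for each row: "slide": the shift along the tool's x, y, z in mm, a list of three; "twist": the turn, a rotation vector about the tool's x, y, z in degrees, a list of three; "fingers": the closure, from 0 (fully open) to 1 (shut). In form: {"slide": [[dx, dy, dz], ...], "twist": [[rx, ry, rz], ...], "fingers": [fingers, ...]}. A call has 1 to 8 rows; each row shifts and turns the commanded pose from where the row before left it, along the tool's axes as they then stand; what a row does not reach is not made up. A row lasts 1/10 s, in which the tool goes at most 50 mm and 8.59 degrees, less where a joint would pass 70% of its speed; a pose out of reach is approached as far as the arm can. A call with a gripper value outside its range is refused whole. The fingers move at their own pace and stop on an object; FORCE is the grip in N (left out, the last holds). Time passes only in rows, so rows that do not move let the fingers close. It gives the time, the measured TCP pose, the force and the opening at its end, in the units of the state.
- get_state(): the state, without advancing time (a new reading comes with each control period).
- read_camera(name): name is "scene" or "top" or "wrist"; returns a dict with "pixels" (400x640x3 uint8, blue, green, red), "vertical_fov" (degrees; the focal length in pixels is half the picture's height over the tangent of half this angle, whatever the lens; pixels are square), "cx", "cy" (the principal point, pixels), "origin" and "rotation" of the camera in the world; the wrist camera has in their place "T_tool_cam" (4x4, takes a point from camera to tool coordinates, whose origin is the TCP and whose axes are the flange's). Camera axes: x right, y down, z forward; pixel columns grow to the right and rows downward; lengths in m; the calibration is good to about 2 mm. A picture is of the moment at which its call begins: read the wrist's pose just before it. There is no depth.
- hand_in(): hands the job in, once; it reports no verdict.
The state is a dict: "time_s": time; "joint_positions": joint angles; "joint_vel": joint speeds; "effort": joint torques, N m; "tool_pos": TCP position; "eef_rot": TCP orientation; "contact_force": force on the tool from outside, world axes, zero at the start; "wrist_torque": the same for the moment, N m; "opening": finger opening in m.
Only numpy, scipy, OpenCV 4.12 (cv2) and the standard library are available. Lean on these libraries where they do the work, as an engineer would, in place of code of your own. Each camera call takes 0.05 s, during which the arm holds its last target. There are 200 camera calls.

## Task

Push the phone across the plate of the screen separator with your fingertips, without picking it up, until its long side lies flush against the black rear fence and its end is up against the orange side stop. Then switch on the vacuum by pressing the raised end of the green rocker switch fully down. Leave the red heater switch off and the things on the mat where they are.

Things in the scene. Friction and masses are not known exactly. Their poses are not given: they have to be found in the camera images.
- separator: Vacuum screen separator, low white bench machine, fixed on a blue-green mat whose top is 3 mm above the table. Origin: centre of its underside, on the mat; x points away from its front panel (away from the robot), y to its left, z up. Footprint 260 (x) by 330 mm (y). Its frame is meant by 'machine' below.
- plate (a point): Centre of the top of the bare flat aluminium plate (cold, with small vacuum holes): machine x = 35, y = 0, z = 72 mm, machine axes. The plate is 170 (x) by 280 mm (y): machine x -50 to 120, y -140 to 140. The frame around it is 6 mm lower. In front, the dark control panel (machine x -130 to -56) is at z = 55 mm, with a display and two rocker switches.
- fence_face (a point): Middle of the front face (toward the robot) of the black rear fence, at plate level: machine x = 105, y = 0, z = 72 mm; machine axes. The fence runs along y from -135 to 135 mm, is 12 mm deep and 6 mm high above the plate.
- side_stop: Orange side stop, fixed, clamped on the fence at a place that varies (its face at machine y 85 to 125 mm); machine axes. Origin: where its face meets the fence's front face, at plate level. The face looks to -y (right, seen from the robot). Bar reaches 75 mm from the fence toward the robot, 10 mm wide (y 0 to 10), 6 mm high; a black thumbscrew 24 mm high stands over the fence, y 0 to 30.
- stop_face (a point): Point on the side stop's face, 35 mm in front of the fence, at plate level; machine axes.
- phone: Phone, cracked black screen up, rigid, 72 (x) by 148 (y) by 8.5 mm thick, 150 to 250 g, loose on the plate with ordinary sliding friction. Origin: centre of its underside; long sides along its y. It starts turned up to 0.25 rad either way, 15 to 75 mm short of the fence and 20 to 100 mm to the right of the side stop. When seated its axes match the machine's.
- phone_long_edge (a point): Middle of the phone's long side that has to meet the rear fence (phone x = 36 mm), at underside level.
- phone_end (a point): Middle of the phone's short end that has to meet the side stop (phone y = 74 mm), at underside level.
- vacuum_switch (a joint): Green vacuum rocker switch, right side of the panel, centre at machine x = -93, y = -92 mm, 36 (x) by 26 mm (y); pivot along y at z = 59 mm. 0 rad = off: near half (toward the robot) raised, its end at z = 65 mm, far half flat at z = 59. 0.34 rad = on (mechanical stop): near half flat at z = 59. Stays where left; about 4 N moves it. Bezel 2 mm above the panel.
- vacuum_switch_end (a point): Top of the green rocker's near half, 13 mm from its pivot: the place to press down; moves with the rocker.
- heater_switch (a joint): Red heater rocker switch, same as the green one but on the left of the panel (machine x = -93, y = 92 mm); 0 rad = off, 0.34 = on. It starts off and stays off.
- alcohol_bottle: White plastic bottle with blue cap, 52 mm diameter, 115 mm high, standing on the mat to the left of the separator, bystander. Origin: centre of its underside.
- flux_jar: Small amber jar with black lid, 44 mm diameter, 36 mm high, on the mat to the left of the separator, bystander. Origin: centre of its underside.
- screwdriver: Screwdriver with red handle, 150 mm long, lying on the mat to the right of the separator, bystander. Its x axis runs along it.
- suction_cup: Black suction cup with a blue knob, 50 mm diameter, 38 mm high, on the mat to the right of the separator, bystander. Origin: centre of its underside.
Mind the look-alikes: they are no part of the job. Of the things like the phone, leave any that is blue; of the rest the larger one is meant.

How it is judged:
By the outcome, as a careful person would: the job done as asked, in the order asked, and still so for the second after the job is handed in, with the robot touching nothing.
It also fails if it takes over 48 s, if anything falls off the work surface, if the arm or the gripper's body presses on something with over 40 N, if the wrist force passes 120 N, or if a joint passes its speed limit or range.

## Working session

There is one attempt and no reset: what is moved stays moved. The work goes in short steps, Python scripts to look and compute and a shell command to move; the robot and the scene stay as the last step left them, time stands still between calls to the robot, and variables do not carry over. Pictures are saved under pics/ and viewed, about 8 in all and at most 12, crops included, and the job is handed in when it is done.

```bash
ls; mkdir -p pics; python3 - <<'E'
from station import *
import cv2
s=get_state(); print({k:s[k] for k in('time_s','tool_pos','eef_rot','contact_force','opening')})
try: print(finger_overhang)
except Exception as e: print(e)
import station; print([n for n in dir(station) if n[0]!='_'])
for n in('scene','top'):
    c=read_camera(n); cv2.imwrite(f'pics/{n}0.png',c['pixels']); print(n,c['vertical_fov'],c['cx'],c['cy'],c['origin'],c['rotation'],[k for k in c])
E
```

```text
pics
{'time_s': 0.0, 'tool_pos': array([ 0.24506837, -0.60169001,  0.40385842]), 'eef_rot': array([-3.08140796e+00, -6.03635393e-01,  7.31202435e-04]), 'contact_force': array([ 0.05497897, -0.07750689,  0.95502357]), 'opening': 0.08817335726562954}
0.166
['IKError', 'finger_overhang', 'get_state', 'hand_in', 'read_camera']
scene 52.313826835219004 320.8846655356287 198.0933973155604 [ 1.24089229 -0.00213096  0.89927882] [-1.82247491 -1.72638471  0.69141391] ['pixels', 'vertical_fov', 'cx', 'cy', 'origin', 'rotation']
top 50.23748264762154 323.46936291453295 196.5821112611383 [0.3421647  0.04847686 0.98500525] [-2.15533059  2.1761197  -0.16101879] ['pixels', 'vertical_fov', 'cx', 'cy', 'origin', 'rotation']
```

View pics/top0.png

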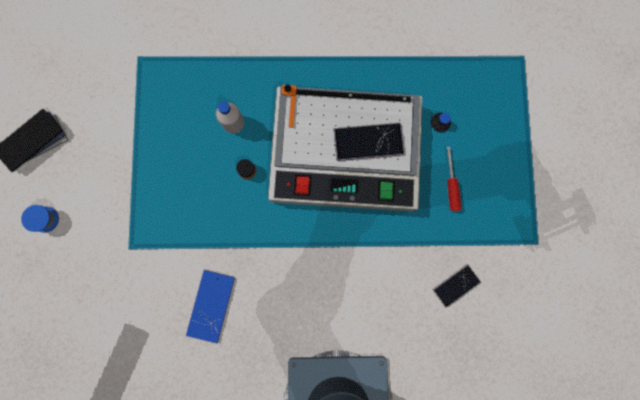

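View pics/scene0.png

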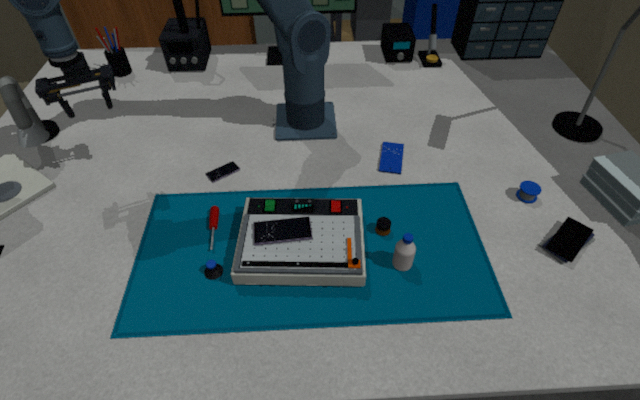

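Top view: the black phone is on the plate at about (370,142), the orange stop at (292,108), the green switch at (386,190) and the red one at (302,186). The blue phone and the small black one lie off the machine, so I leave them alone.

```bash
cat > h.py <<'E'
from station import *
import numpy as np, cv2
from scipy.spatial.transform import Rotation as R
def pose(c,s=None):
    if 'origin' in c: return np.array(c['origin']),R.from_rotvec(c['rotation']).as_matrix()
    T=np.eye(4);T[:3,:3]=R.from_rotvec(s['eef_rot']).as_matrix();T[:3,3]=s['tool_pos'];T=T@np.array(c['T_tool_cam'])
    return T[:3,3],T[:3,:3]
def ray(c,uv,z,s=None):
    o,M=pose(c,s);f=200/np.tan(np.radians(c['vertical_fov']/2))
    uv=np.atleast_2d(uv).astype(float)
    d=np.c_[(uv[:,0]-c['cx'])/f,(uv[:,1]-c['cy'])/f,np.ones(len(uv))]@M.T
    return o+d*((z-o[2])/d[:,2])[:,None]
def biggest(m,roi):
    k=np.zeros_like(m);x0,y0,x1,y1=roi;k[y0:y1,x0:x1]=m[y0:y1,x0:x1]
    return max(cv2.findContours(k,cv2.RETR_EXTERNAL,cv2.CHAIN_APPROX_NONE)[0],key=cv2.contourArea)
def hsv(c,lo,hi): return cv2.inRange(cv2.cvtColor(c['pixels'],cv2.COLOR_BGR2HSV),lo,hi)
E
python3 - <<'E'
from h import *
np.set_printoptions(precision=4,suppress=True)
c=read_camera('top')
def cen(ct): m=cv2.moments(ct);return np.array([m['m10']/m['m00'],m['m01']/m['m00']])
g=cen(biggest(hsv(c,(45,100,50),(75,255,255)),(375,175,398,205)));r=cen(biggest(hsv(c,(0,150,80),(8,255,255))|hsv(c,(172,150,80),(180,255,255)),(290,172,316,200)))
G=ray(c,g,.064)[0];Rd=ray(c,r,.064)[0];print('G',g,G,'R',r,Rd,'dist',np.linalg.norm((G-Rd)[:2]))
y=(Rd-G)[:2];print('yaw',np.arctan2(-y[0],y[1]))
v=cv2.cvtColor(c['pixels'],cv2.COLOR_BGR2GRAY)
mk=(v<70).astype(np.uint8)*255
mk=cv2.morphologyEx(mk,cv2.MORPH_CLOSE,np.ones((5,5)))
P=biggest(mk,(325,110,412,168));rc=cv2.minAreaRect(P);b=ray(c,cv2.boxPoints(rc),.0835);print('phone',rc,b,np.linalg.norm(np.diff(b[[0,1,2]],axis=0),axis=1),b.mean(0))
o=biggest(hsv(c,(8,150,100),(22,255,255)),(270,80,310,140));bo=cv2.minAreaRect(o);print('stop',bo,ray(c,cv2.boxPoints(bo),.081))
F=biggest(mk,(300,84,416,106));fb=cv2.minAreaRect(F);print('fence',fb,ray(c,cv2.boxPoints(fb),.081))
Q=biggest(mk,(268,168,425,212));qb=cv2.minAreaRect(Q);print('panel',qb,ray(c,cv2.boxPoints(qb),.058))
cr=c['pixels'][75:215,262:432];cv2.imwrite('pics/crop0.png',cv2.resize(cr,None,fx=4.6,fy=4.2,interpolation=2))
for e in [(138,57),(524,56),(537,244),(131,248),(330,57),(334,246)]: print('mat',ray(c,e,.003)[0])
# wrist pose in tool
w=read_camera('wrist');print(w['T_tool_cam'],w['vertical_fov'],w['cx'],w['cy'])
print(R.from_rotvec(get_state()['eef_rot']).as_matrix())
E
```

```text
G [385.9534 189.8944] [ 0.4733 -0.1089  0.064 ] R [302.1207 184.4624] [0.4867 0.0743 0.064 ] dist 0.18371600977065808
yaw -0.073164736063278
phone ((368.769287109375, 140.84616088867188), (31.18665885925293, 66.6181640625), 85.03025817871094) [[ 0.607   0.0033  0.0835]
 [ 0.6193 -0.1422  0.0835]
 [ 0.5499 -0.1457  0.0835]
 [ 0.538  -0.0015  0.0835]] [0.146  0.0695] [ 0.5786 -0.0715  0.0835]
stop ((288.5, 106.0), (40.0, 13.0), 90.0) [[0.7041 0.1171 0.081 ]
 [0.704  0.0885 0.081 ]
 [0.6131 0.0887 0.081 ]
 [0.6132 0.117  0.081 ]]
fence ((354.98895263671875, 95.16593170166016), (110.55458068847656, 5.5210771560668945), 3.814074993133545) [[ 0.6851  0.0783  0.081 ]
 [ 0.6977  0.0775  0.081 ]
 [ 0.6801 -0.1663  0.081 ]
 [ 0.6674 -0.1651  0.081 ]]
panel ((349.5, 189.5), (43.0, 149.0), 90.0) [[ 0.5248  0.134   0.058 ]
 [ 0.5226 -0.1962  0.058 ]
 [ 0.4267 -0.1923  0.058 ]
 [ 0.4297  0.1337  0.058 ]]
mat [0.8088 0.4681 0.003 ]
mat [ 0.8104 -0.4683  0.003 ]
mat [ 0.3528 -0.4661  0.003 ]
mat [0.3536 0.4639 0.003 ]
mat [0.8083 0.0071 0.003 ]
mat [0.3532 0.0038 0.003 ]
[[ 0.0013 -0.9662 -0.2579  0.0668]
 [ 1.      0.0009  0.0015 -0.0001]
 [-0.0012 -0.2579  0.9662  0.0194]
 [ 0.      0.      0.      1.    ]] 71.09597968396749 319.1132454751418 202.9859574614017
[[ 0.9261  0.3773 -0.0005]
 [ 0.3773 -0.9261  0.0009]
 [-0.0001 -0.001  -1.    ]]
```

View pics/crop0.png

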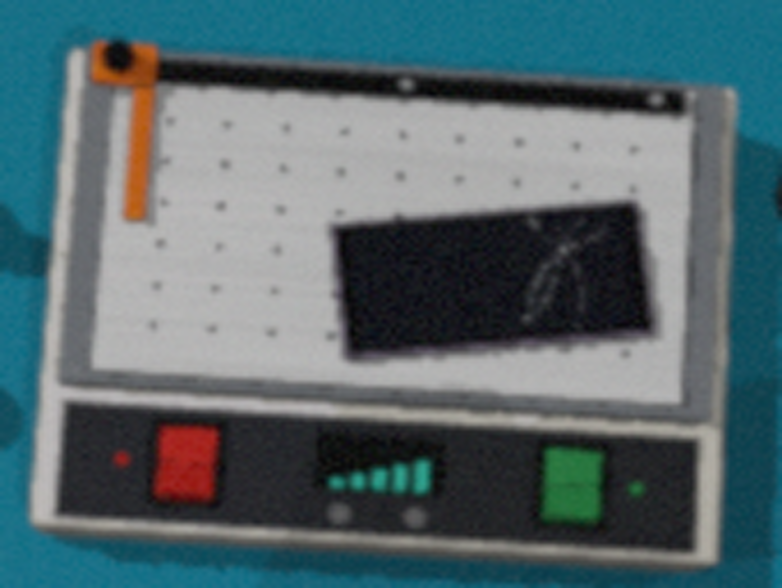

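Position fixes agree: the switches measure 184 mm apart and the phone 146x70, and fence and switches give the same machine yaw of about -0.073. I'm turning the tool to the machine axes and moving over.

```bash
cat >> h.py <<'E'
np.set_printoptions(precision=4,suppress=True)
PSI=-0.073;O=np.array([.5728,-.0241,.003]);MR=R.from_euler('z',PSI).as_matrix()
def mach(p): return (np.atleast_2d(p)-O)@MR*1000
def where():
    s=get_state();T=R.from_rotvec(s['eef_rot']).as_matrix()
    tip=s['tool_pos']+T[:,2]*finger_overhang
    print('t%.2f tip machine mm'%s['time_s'],mach(tip)[0].round(1),'tool x yaw err deg %.2f'%np.degrees(np.arctan2(T[1,0],T[0,0])-PSI),'tilt',T[:2,2].round(4),'F',s['contact_force'].round(1),'op',round(s['opening'],4))
    return s
E
python3 -m crank '{"slide":[[0,0,0],[0,0,0],[0,0,0],[0,0,0],[16,-40,0],[16,-40,0],[16,-40,0],[16,-40,0]],"twist":[[0,0,6.6],[0,0,6.6],[0,0,6.6],[0,0,6.6],[0,0,0],[0,0,0],[0,0,0],[0,0,0]],"fingers":[0,0,0,0,0,0,0,0]}'
python3 -c "from h import *;where()"
```

```text
time_s: 1.0
tool_pos: [0.3213, -0.4454, 0.4046]
eef_rot: [-3.139, 0.116, 0.0]
contact_force: [1.2, -0.1, 0.1]
opening: 0.0884
t1.00 tip machine mm [-220.1 -438.5  235.6] tool x yaw err deg -0.06 tilt [-0.      0.0002] F [ 1.2 -0.1  0.1] op 0.0884
```

```bash

python3 -m crank '{"slide":[[15,-40,10],[15,-40,10],[15,-40,10],[15,-40,10],[15,-40,10],[15,-40,10],[15,-40,10],[15,-40,10]],"twist":[[0,0,0],[0,0,0],[0,0,0],[0,0,0],[0,0,0],[0,0,0],[0,0,0],[0,0,0]],"fingers":[0,0,0,0,0,0,0,0]}' >/dev/null
python3 -m crank '{"slide":[[20,-35,10],[20,-25,10],[0,0,0]],"twist":[[0,0,0],[0,0,0],[0,0,0]],"fingers":[0,0,0]}' >/dev/null
python3 - <<'E'
from h import *
s=where();w=read_camera('wrist');cv2.imwrite('pics/w1.png',w['pixels'])
E
```

```text
t2.10 tip machine mm [-58.4 -55.4 134.8] tool x yaw err deg 0.34 tilt [0.0005 0.0024] F [ 0.4  0.4 -0.9] op 0.0882
```

View pics/w1.png

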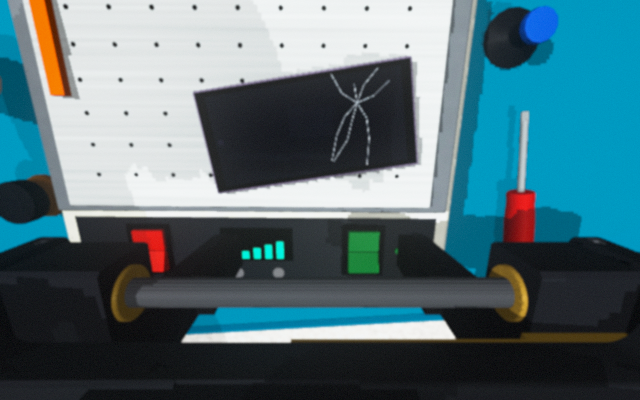

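Wrist view: phone corners at roughly (195,93), (409,58), (417,163) and (220,192). The stop bar's right edge runs from (51,0) to (69,96), and the plate's left and right edges are visible.

```bash
python3 - <<'E'
from h import *
s=get_state();w=read_camera('wrist')
print('phone',mach(ray(w,[(195,93),(409,58),(417,163),(220,192)],.0835,s)))
print('stop edge',mach(ray(w,[(51,0),(69,96)],.081,s)))
print('green',mach(ray(w,[(364,252)],.062,s)),'plate R near corner',mach(ray(w,[(434,208),(69,208)],.075,s)))
c=read_camera('top')
E
```

```text
phone [[  29.6782   25.8193   80.5   ]
 [  51.709  -116.3224   80.5   ]
 [ -16.6208 -128.0219   80.5   ]
 [ -38.5234   14.9408   80.5   ]]
stop edge [[ 84.53   111.6224  78.    ]
 [ 27.6638 113.148   78.    ]]
green [[-95.968  -97.0149  59.    ]] plate R near corner [[ -52.4977 -147.5367   72.    ]
 [ -53.7403  136.7425   72.    ]]
```

```bash

python3 -m crank '{"slide":[[0,-6,15],[0,0,15],[0,0,15],[0,0,10],[0,0,4],[0,0,0]],"twist":[[0,0,0],[0,0,0],[0,0,0],[0,0,0],[0,0,0],[0,0,0]],"fingers":[0,0,0,0,0,0]}' >/dev/null
python3 -c "from h import *;where()"
```

```text
t2.85 tip machine mm [-60.5 -55.2  76.6] tool x yaw err deg -0.11 tilt [-0.0007 -0.0002] F [ 0.4 -1.5  0.2] op 0.0878
```

```bash

python3 -m crank '{"slide":[[0,-7,2.5],[5,0,0],[5,0,0],[5,0,0],[5,0,0],[5,0,0],[5,0,0],[0,0,0]],"twist":[[0,0,0],[0,0,0],[0,0,0],[0,0,0],[0,0,0],[0,0,0],[0,0,0],[0,0,0]],"fingers":[0,0,0,0,0,0,0,0]}' >/dev/null
python3 -c "from h import *;where()"
python3 -m crank '{"slide":[[5,0,0],[5,0,0],[5,0,0],[5,0,0],[5,0,0],[5,0,0],[5,0,0],[0,0,0]],"twist":[[0,0,0],[0,0,0],[0,0,0],[0,0,0],[0,0,0],[0,0,0],[0,0,0],[0,0,0]],"fingers":[0,0,0,0,0,0,0,0]}' >/dev/null
python3 - <<'E'
from h import *
where();cs=[]
a=read_camera('wrist')['pixels'];b=read_camera('top')['pixels'][75:215,262:432];where()
b=cv2.resize(b,(486,400));cv2.imwrite('pics/p2.png',cv2.resize(np.hstack([a,b]),(800,284)))
E
```

```text
t3.65 tip machine mm [-29.  -47.6  74.3] tool x yaw err deg -0.07 tilt [ 0.0011 -0.0001] F [-0.3 -0.2  0.7] op 0.088
t4.45 tip machine mm [  6.1 -47.4  74.4] tool x yaw err deg -0.05 tilt [ 0.0014 -0.    ] F [-0.1  0.3  0.2] op 0.0882
t4.55 tip machine mm [  5.5 -47.5  74.4] tool x yaw err deg -0.06 tilt [ 0.001 -0.   ] F [-0.   0.5  0.7] op 0.0887
```

View pics/p2.png

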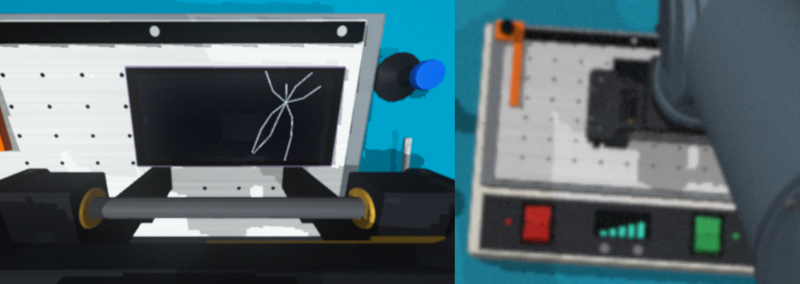

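The phone is now square on both fingers, with a gap to the fence left. I'm continuing to the fence while watching the force.

```bash

python3 -m crank '{"slide":[[4,0,0],[4,0,0],[4,0,0],[2,0,0],[1,0,0],[0,0,0]],"twist":[[0,0,0],[0,0,0],[0,0,0],[0,0,0],[0,0,0],[0,0,0]],"fingers":[0,0,0,0,0,0]}' >/dev/null
python3 -c "from h import *;where()"
python3 -m crank '{"slide":[[1,0,0],[1,0,0],[0,0,0]],"twist":[[0,0,0],[0,0,0],[0,0,0]],"fingers":[0,0,0]}' >/dev/null
python3 -c "from h import *;where()"
python3 -m crank '{"slide":[[1,0,0],[1,0,0],[0,0,0]],"twist":[[0,0,0],[0,0,0],[0,0,0]],"fingers":[0,0,0]}' >/dev/null
python3 -c "from h import *;where()"
```

```text
t5.15 tip machine mm [ 20.1 -47.5  74.1] tool x yaw err deg -0.05 tilt [ 0.0001 -0.    ] F [-3.1  0.8  1.7] op 0.088
t5.45 tip machine mm [ 21.1 -47.5  74.1] tool x yaw err deg -0.05 tilt [-0.0019  0.    ] F [-4.8  1.1  4.9] op 0.0883
t5.75 tip machine mm [ 21.2 -47.5  73.9] tool x yaw err deg -0.05 tilt [-0.0059  0.0002] F [-10.8   1.    9.9] op 0.088
```

Both fingers hold the phone against the fence at about 11 N. Next I back off, lift, close the fingers and go to the right-hand end.

```bash

python3 -m crank '{"slide":[[-5,0,0],[-8,0,0],[0,0,-20],[0,0,-20],[25,35,0],[25,35,0],[8,35,0],[0,0,0]],"twist":[[0,0,0],[0,0,0],[0,0,0],[0,0,0],[0,0,0],[0,0,0],[0,0,0],[0,0,0]],"fingers":[0,0,0,1,1,1,1,1]}' 20 >/dev/null
python3 - <<'E'
from h import *
s=where();w=read_camera('wrist');where();cv2.imwrite('pics/w3.png',w['pixels'])
E
```

```text
t6.55 tip machine mm [  69.6 -160.4  114.3] tool x yaw err deg -0.50 tilt [ 0.002  -0.0051] F [-1.7 -0.4 -0.1] op 0.0504
t6.60 tip machine mm [  69.  -156.5  114.1] tool x yaw err deg -0.34 tilt [ 0.0011 -0.0022] F [-0.1  1.1 -0.2] op 0.0464
```

View pics/w3.png

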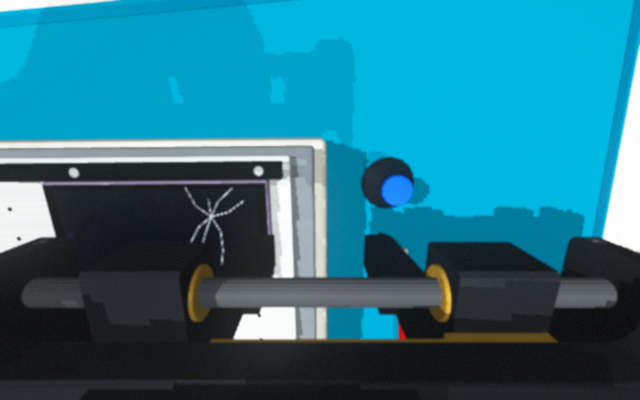

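The phone lies parallel to the fence, touching it, with its right end at about column 269. The fingers are still closing.

```bash

python3 -m crank '{"slide":[[-4,0,0],[0,0,0],[0,0,0],[0,0,0],[0,0,0],[0,0,0],[0,0,0]],"twist":[[0,0,0],[0,0,0],[0,0,0],[0,0,0],[0,0,0],[0,0,0],[0,0,0]],"fingers":[1,1,1,1,1,1,1]}' >/dev/null
python3 - <<'E'
from h import *
s=where();w=read_camera('wrist');v=cv2.cvtColor(w['pixels'],cv2.COLOR_BGR2GRAY);print(v[205,250:300])
print(mach(ray(w,[(269,190),(267,205),(290,205)],.0835,s)))
E
```

```text
t7.30 tip machine mm [  64.9 -152.4  114.2] tool x yaw err deg -0.05 tilt [ 0. -0.] F [ 0.   0.6 -0.2] op 0.0005
[ 29  30  29  29  26  31  30  30  29  30  30  29  32  32  35  34  34  34
  32  28  28  28  27  25  24  25  26  39  70  93 101  97 129 165 178 180
 178 178 184 206 226 232 238 243 244 245 244 245 245 245]
[[  92.3922 -119.3021   80.5   ]
 [  82.152  -117.4996   80.5   ]
 [  82.1561 -132.8575   80.5   ]]
```

```bash

python3 -m crank '{"slide":[[0,0,15],[0,0,15],[0,0,7],[0,0,2.5],[0,-5,0],[0,-4,0],[0,-4,0],[0,-4,0]],"twist":[[0,0,0],[0,0,0],[0,0,0],[0,0,0],[0,0,0],[0,0,0],[0,0,0],[0,0,0]],"fingers":[1,1,1,1,1,1,1,1]}' >/dev/null
python3 -c "from h import *;where()"
python3 -m crank '{"slide":[[0,-5,0],[0.3,-5,0],[0,-5,0],[0.3,-5,0],[0,-5,0],[0.3,-5,0],[0,-5,0],[0.3,-5,0]],"twist":[[0,0,0],[0,0,0],[0,0,0],[0,0,0],[0,0,0],[0,0,0],[0,0,0],[0,0,0]],"fingers":[1,1,1,1,1,1,1,1]}' >/dev/null
python3 - <<'E'
from h import *
s=where();w=read_camera('wrist');where();cv2.imwrite('pics/w4.png',w['pixels'])
E
```

```text
t8.15 tip machine mm [  65.1 -135.5   75.2] tool x yaw err deg -0.05 tilt [ 0.0007 -0.0007] F [-0.7 -2.  -0.3] op 0.0008
t8.95 tip machine mm [ 65.5 -97.3  75. ] tool x yaw err deg -0.12 tilt [-0.0013 -0.0023] F [-3.8 -6.2  5.6] op 0.0003
t9.00 tip machine mm [ 65.5 -96.2  75. ] tool x yaw err deg -0.07 tilt [-0.0015 -0.0017] F [-4.2 -6.   6.2] op 0.0004
```

View pics/w4.png

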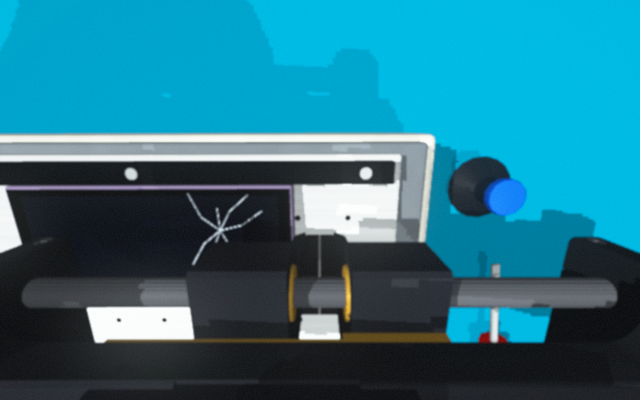

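It's sliding flush along the fence. I'm continuing toward the stop.

```bash

python3 -m crank '{"slide":[[0,-5,0],[0,-5,0],[0,-5,0],[0,-5,0],[0,-5,0],[0,-5,0],[0,-4,0],[0,0,0]],"twist":[[0,0,0],[0,0,0],[0,0,0],[0,0,0],[0,0,0],[0,0,0],[0,0,0],[0,0,0]],"fingers":[1,1,1,1,1,1,1,1]}' >/dev/null
python3 -c "from h import *;where()"
python3 -m crank '{"slide":[[0,-2,0],[0,-2,0],[0,0,0]],"twist":[[0,0,0],[0,0,0],[0,0,0]],"fingers":[1,1,1]}' >/dev/null
python3 -c "from h import *;where()"
python3 -m crank '{"slide":[[0,-1,0],[0,-1,0],[0,0,0]],"twist":[[0,0,0],[0,0,0],[0,0,0]],"fingers":[1,1,1]}' >/dev/null
python3 -c "from h import *;where()"
```

```text
t9.80 tip machine mm [ 65.5 -62.4  74.9] tool x yaw err deg -0.07 tilt [-0.0013 -0.0015] F [-2.8 -3.8  2.8] op 0.0008
t10.10 tip machine mm [ 65.5 -58.6  74.9] tool x yaw err deg -0.09 tilt [-0.0013 -0.0015] F [-2.9 -4.7  5.2] op 0.0005
t10.40 tip machine mm [ 65.5 -56.9  74.9] tool x yaw err deg -0.10 tilt [-0.0013 -0.0018] F [-2.  -6.   4.9] op 0.0003
```

```bash

python3 -m crank '{"slide":[[0,-1,0],[0,-1,0],[0,0,0]],"twist":[[0,0,0],[0,0,0],[0,0,0]],"fingers":[1,1,1]}' >/dev/null
python3 -c "from h import *;where()"
python3 -m crank '{"slide":[[0,-1,0],[0,-1,0],[0,0,0]],"twist":[[0,0,0],[0,0,0],[0,0,0]],"fingers":[1,1,1]}' >/dev/null
python3 -c "from h import *;where()"
python3 -m crank '{"slide":[[0,-1,0],[0,-1,0],[0,0,0]],"twist":[[0,0,0],[0,0,0],[0,0,0]],"fingers":[1,1,1]}' >/dev/null
python3 -c "from h import *;where()"
```

```text
t10.70 tip machine mm [ 65.5 -55.   74.8] tool x yaw err deg -0.11 tilt [-0.0014 -0.0018] F [-3.4 -6.1  3.9] op 0.0006
t11.00 tip machine mm [ 65.5 -52.9  74.9] tool x yaw err deg -0.10 tilt [-0.0014 -0.0018] F [-3.9 -5.6  4. ] op 0.0012
t11.30 tip machine mm [ 65.6 -51.   74.9] tool x yaw err deg -0.11 tilt [-0.0013 -0.0018] F [-2.5 -5.   4.4] op 0.0007
```

```bash

for i in 1 2; do :; done
python3 -m crank '{"slide":[[0,-1,0],[0,-1,0],[0,0,0]],"twist":[[0,0,0],[0,0,0],[0,0,0]],"fingers":[1,1,1]}' >/dev/null
python3 - <<'E'
from h import *
where();c=read_camera('top');a=read_camera('wrist')['pixels']
b=cv2.resize(c['pixels'][75:165,262:372],(489,400));cv2.imwrite('pics/p5.png',cv2.resize(np.hstack([a,b]),(800,284)))
E
```

```text
t11.60 tip machine mm [ 65.6 -49.   74.9] tool x yaw err deg -0.11 tilt [-0.0013 -0.0018] F [-3.1 -6.6  5.3] op 0.0004
```

View pics/p5.png

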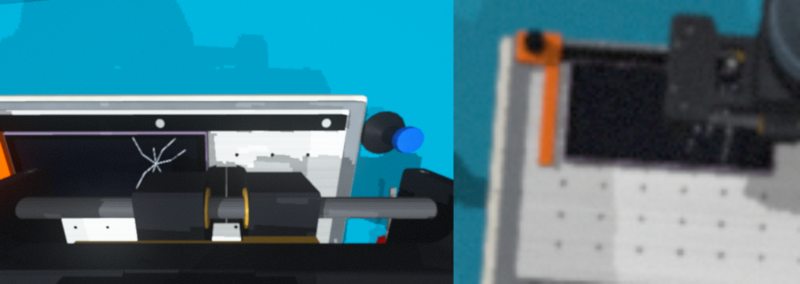

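The picture shows the phone a few mm short of the orange bar (columns 558 and 568), still parallel to the fence. I'm continuing.

```bash

python3 -m crank '{"slide":[[0,-1,0],[0,-1,0],[0,0,0]],"twist":[[0,0,0],[0,0,0],[0,0,0]],"fingers":[1,1,1]}' >/dev/null
python3 -c "from h import *;where()"
python3 -m crank '{"slide":[[0,-1,0],[0,-1,0],[0,0,0]],"twist":[[0,0,0],[0,0,0],[0,0,0]],"fingers":[1,1,1]}' >/dev/null
python3 -c "from h import *;where()"
python3 -m crank '{"slide":[[0,-1,0],[0,0,0]],"twist":[[0,0,0],[0,0,0]],"fingers":[1,1]}' >/dev/null
python3 -c "from h import *;where()"
```

```text
t12.00 tip machine mm [ 65.5 -46.9  74.9] tool x yaw err deg -0.10 tilt [-0.0014 -0.0018] F [-3.2 -4.5  5.1] op 0.0005
t12.30 tip machine mm [ 65.6 -45.   74.9] tool x yaw err deg -0.11 tilt [-0.0013 -0.0018] F [-2.9 -5.4  4.6] op 0.0005
t12.50 tip machine mm [ 65.6 -44.   74.9] tool x yaw err deg -0.10 tilt [-0.0013 -0.0018] F [-3.5 -5.1  3.5] op 0.0005
```

```bash

python3 -m crank '{"slide":[[0,-1,0],[0,0,0]],"twist":[[0,0,0],[0,0,0]],"fingers":[1,1]}' >/dev/null
python3 -c "from h import *;where()"
python3 -m crank '{"slide":[[0,-1,0],[0,0,0]],"twist":[[0,0,0],[0,0,0]],"fingers":[1,1]}' >/dev/null
python3 -c "from h import *;where()"
python3 -m crank '{"slide":[[0,-1,0],[0,0,0]],"twist":[[0,0,0],[0,0,0]],"fingers":[1,1]}' >/dev/null
python3 - <<'E'
from h import *
where();c=read_camera('top')
print(c['pixels'][112,286:310].astype(int).tolist())
E
```

```text
t12.70 tip machine mm [ 65.6 -43.1  74.9] tool x yaw err deg -0.11 tilt [-0.0014 -0.0019] F [-2.3 -5.5  4.7] op 0.0004
t12.90 tip machine mm [ 65.5 -42.8  74.9] tool x yaw err deg -0.13 tilt [-0.0015 -0.0027] F [-2.8 -7.5  4.2] op 0.0005
t13.10 tip machine mm [ 65.6 -42.7  74.9] tool x yaw err deg -0.16 tilt [-0.0015 -0.0037] F [-2.5 -8.7  4.2] op 0.001
[[177, 176, 177], [182, 182, 184], [179, 182, 188], [146, 159, 192], [80, 118, 209], [29, 100, 212], [29, 100, 213], [54, 100, 199], [79, 91, 151], [47, 50, 76], [12, 11, 21], [18, 14, 18], [22, 21, 23], [32, 24, 23], [23, 14, 18], [30, 28, 25], [27, 19, 18], [31, 24, 19], [28, 18, 20], [34, 27, 26], [28, 23, 16], [30, 30, 22], [30, 24, 20], [32, 28, 23]]
```

The tip has stalled at -42.8 with force rising and no plate visible between bar and phone, so it's in contact. I'll give a firm nudge, withdraw, reopen, and confirm the long side from the front.

```bash

python3 -m crank '{"slide":[[0,-1,0],[0,-1,0],[0,0,0],[0,5,0],[0,6,0],[0,0,-20],[0,0,-20],[-20,-10,0]],"twist":[[0,0,0],[0,0,0],[0,0,0],[0,0,0],[0,0,0],[0,0,0],[0,0,0],[0,0,0]],"fingers":[1,1,1,1,1,0,0,0]}' >/dev/null
python3 -m crank '{"slide":[[-20,-30,0],[-20,-30,0],[-5,-25,0],[0,0,0],[0,0,0],[0,0,0],[0,0,0],[0,0,0]],"twist":[[0,0,0],[0,0,0],[0,0,0],[0,0,0],[0,0,0],[0,0,0],[0,0,0],[0,0,0]],"fingers":[0,0,0,0,0,0,0,0]}' >/dev/null
python3 - <<'E'
from h import *
where();w=read_camera('wrist');cv2.imwrite('pics/w6.png',w['pixels'])
E
```

```text
t14.75 tip machine mm [  1.5  45.4 114.6] tool x yaw err deg -0.15 tilt [-0.     -0.0003] F [0.6 0.2 0.9] op 0.0861
```

View pics/w6.png

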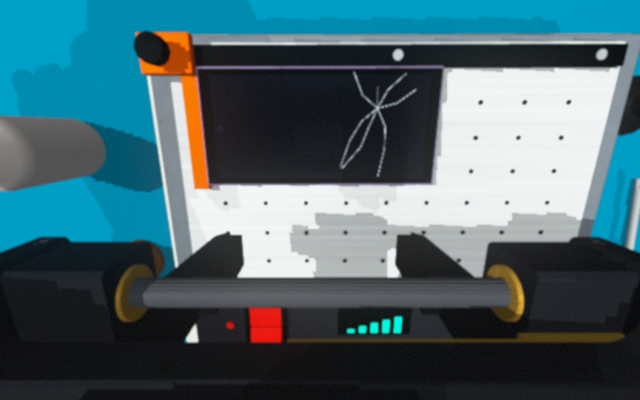

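The phone sits in the corner, against both the fence and the orange bar. One confirming two-finger nudge toward the fence.

```bash

python3 -m crank '{"slide":[[0,5,15],[0,0,15],[0,0,7],[0,0,2.5],[6,0,0],[6,0,0],[4,0,0],[0,0,0]],"twist":[[0,0,0],[0,0,0],[0,0,0],[0,0,0],[0,0,0],[0,0,0],[0,0,0],[0,0,0]],"fingers":[0,0,0,0,0,0,0,0]}' >/dev/null
python3 -c "from h import *;where()"
python3 -m crank '{"slide":[[2,0,0],[2,0,0],[0,0,0]],"twist":[[0,0,0],[0,0,0],[0,0,0]],"fingers":[0,0,0]}' >/dev/null
python3 -c "from h import *;where()"
python3 -m crank '{"slide":[[1,0,0],[1,0,0],[0,0,0]],"twist":[[0,0,0],[0,0,0],[0,0,0]],"fingers":[0,0,0]}' >/dev/null
python3 -c "from h import *;where()"
```

```text
t15.60 tip machine mm [18.4 41.6 75.7] tool x yaw err deg -0.06 tilt [0.0015 0.0001] F [ 0.9  0.  -1. ] op 0.0882
t15.90 tip machine mm [21.  41.5 75.2] tool x yaw err deg -0.05 tilt [-0.0006 -0.    ] F [-1.4  0.7  0.6] op 0.0886
t16.20 tip machine mm [21.2 41.5 75. ] tool x yaw err deg -0.04 tilt [-0.0043 -0.0001] F [-6.5 -0.3  5.5] op 0.0881
```

It stalls at the same 21.2 mm, so it is flush. Now to the green switch.

```bash

python3 -m crank '{"slide":[[-6,0,0],[-8,0,0],[0,0,-20],[0,0,-15],[-28,33,0],[-28,35,0],[-28,35,0],[-28,35,0]],"twist":[[0,0,0],[0,0,0],[0,0,0],[0,0,0],[0,0,0],[0,0,0],[0,0,0],[0,0,0]],"fingers":[0,0,0,1,1,1,1,1]}' >/dev/null
python3 -m crank '{"slide":[[0,0,0],[0,0,0],[0,0,0],[0,0,0],[0,0,0],[0,0,0],[0,0,0],[0,0,0]],"twist":[[0,0,0],[0,0,0],[0,0,0],[0,0,0],[0,0,0],[0,0,0],[0,0,0],[0,0,0]],"fingers":[1,1,1,1,1,1,1,1]}' >/dev/null
python3 - <<'E'
from h import *
s=where();c=read_camera('top');w=read_camera('wrist');a=w['pixels']
b=cv2.resize(c['pixels'][75:215,262:432],(486,400));cv2.imwrite('pics/p7.png',cv2.resize(np.hstack([a,b]),(800,284)))
g=biggest(hsv(w,(45,100,40),(75,255,255)),(150,60,500,399));print(cv2.boundingRect(g))
x,y,ww,hh=cv2.boundingRect(g);print(mach(ray(w,[(x,y+hh/2),(x+ww,y+hh/2),(x+ww/2,y)],.062,s)))
E
```

```text
t17.80 tip machine mm [-102.9  -96.2  110.2] tool x yaw err deg -0.03 tilt [-0.0001  0.    ] F [-0.3 -0.4 -0. ] op 0.0007
(296, 184, 39, 52)
[[ -94.1742  -79.0638   59.    ]
 [ -94.1599 -107.7686   59.    ]
 [ -74.7137  -93.4662   59.    ]]
```

View pics/p7.png

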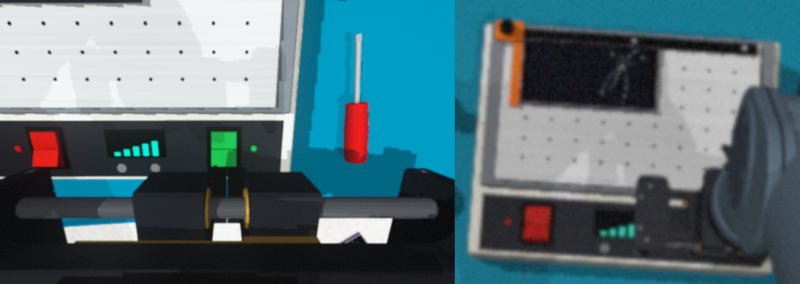

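Phone seated in the corner (top view). The fingers are right over the green rocker's column, and its centre is around (-94,-95) in robot-machine mm. I'll press at x of about -107.

```bash

python3 -m crank '{"slide":[[-4.5,0,10],[0,0,15],[0,0,12],[0,0,5],[0,0,2],[0,0,0]],"twist":[[0,0,0],[0,0,0],[0,0,0],[0,0,0],[0,0,0],[0,0,0]],"fingers":[1,1,1,1,1,1]}' >/dev/null
python3 -c "from h import *;where()"
python3 -m crank '{"slide":[[0,0,1],[0,0,1],[0,0,1],[0,0,1],[0,0,0]],"twist":[[0,0,0],[0,0,0],[0,0,0],[0,0,0],[0,0,0]],"fingers":[1,1,1,1,1]}' >/dev/null
python3 -c "from h import *;where()"
python3 -m crank '{"slide":[[0,0,1],[0,0,1],[0,0,1],[0,0,0]],"twist":[[0,0,0],[0,0,0],[0,0,0],[0,0,0]],"fingers":[1,1,1,1]}' >/dev/null
python3 -c "from h import *;where()"
```

```text
t18.50 tip machine mm [-107.5  -96.4   66. ] tool x yaw err deg -0.06 tilt [-0.0004  0.0001] F [-1.   0.   0.1] op 0.0004
t19.00 tip machine mm [-107.7  -96.4   62.2] tool x yaw err deg -0.05 tilt [-0.0005  0.    ] F [-1.7 -0.3  2.5] op 0.0003
t19.40 tip machine mm [-108.   -96.5   59.4] tool x yaw err deg -0.06 tilt [-0.0012 -0.    ] F [-4.6  1.   9.8] op 0.0003
```

```bash

python3 -m crank '{"slide":[[0,0,1],[0,0,1],[0,0,0]],"twist":[[0,0,0],[0,0,0],[0,0,0]],"fingers":[1,1,1]}' >/dev/null
python3 -c "from h import *;where()"
python3 -m crank '{"slide":[[0,0,1],[0,0,0]],"twist":[[0,0,0],[0,0,0]],"fingers":[1,1]}' >/dev/null
python3 -c "from h import *;where()"
```

```text
t19.70 tip machine mm [-107.9  -96.5   59. ] tool x yaw err deg -0.07 tilt [-0.0012 -0.0002] F [-12.3   2.   35.2] op 0.0003
t19.90 tip machine mm [-107.8  -96.5   58.9] tool x yaw err deg -0.07 tilt [-0.0011 -0.0004] F [-15.6   3.6  48.9] op 0.0005
```

Hard stop at z = 59 mm, rocker fully down. I'll lift straight up, clear to the right and check.

```bash

python3 -m crank '{"slide":[[0,0,-5],[0,0,-20],[0,0,-30],[0,0,-40],[-15,40,-40],[-15,40,-20],[0,40,0],[0,40,0]],"twist":[[0,0,0],[0,0,0],[0,0,0],[0,0,0],[0,0,0],[0,0,0],[0,0,0],[0,0,0]],"fingers":[1,1,1,1,1,1,1,1]}' >/dev/null
python3 -m crank '{"slide":[[0,40,0],[0,40,0],[0,40,0],[0,40,0],[0,0,0]],"twist":[[0,0,0],[0,0,0],[0,0,0],[0,0,0],[0,0,0]],"fingers":[1,1,1,1,1]}' >/dev/null
python3 - <<'E'
from h import *
where();c=read_camera('top');s=read_camera('scene')
cv2.imwrite('pics/f8.png',np.hstack([cv2.resize(c['pixels'][75:215,262:432],(400,330),interpolation=2),cv2.resize(s['pixels'][190:290,230:370],(400,330),interpolation=2)]))
v=cv2.cvtColor(c['pixels'],cv2.COLOR_BGR2GRAY);mk=(v<60).astype(np.uint8)*255
P=biggest(mk,(297,101,375,140));b=ray(c,cv2.boxPoints(cv2.minAreaRect(P)),.0835);print(mach(b))
E
```

```text
t21.20 tip machine mm [-137.  -417.   205.2] tool x yaw err deg -0.46 tilt [ 0.0001 -0.0045] F [-0.9  1.3  0.2] op 0.0008
[[ 87.7922 114.9184  80.5   ]
 [ 97.5678 -25.2536  80.5   ]
 [ 36.5579 -28.3617  80.5   ]
 [ 27.0592 110.6644  80.5   ]]
```

View pics/f8.png

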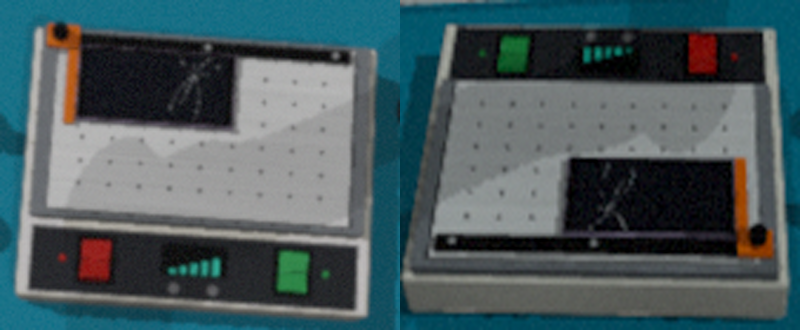

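```bash
python3 -c "from h import *;where();print(hand_in())"
```

```text
t21.30 tip machine mm [-135.6 -411.2  204.9] tool x yaw err deg -0.15 tilt [ 0.0002 -0.0001] F [-0.1  0.7  0.5] op 0.0005
the job is handed in; nothing more can be done
None
```

The phone is seated against the rear fence and the orange side stop, and the vacuum rocker is pressed fully down. I handed the job in at 21.3 s.

**What I did:**
1. I pushed the phone's long side with both open fingertips until it met the black fence.
2. I closed the fingers and slid it along the fence to the stop.
3. I gave the long side one more nudge with both fingertips.
4. I pressed the green rocker's near end down, then lifted the arm well clear.

**Checks that agreed:**
- **Fence:** both long-side pushes stalled at the same place (tip at 21.2 mm) with the force rising.
- **Stop:** the end push stalled at -42.8 mm with the force rising. The wrist and top views showed no plate between phone and stop.
- **Switch:** the tip reached a hard stop at z = 59 mm, with vertical force rising to about 49 N. That was the highest force I read during the job.
- **Final pictures:** the phone sat square in the corner, nothing touched the red switch, and nothing beside the machine looked disturbed. I didn't measure the items on the mat again.

**Checks that disagreed:**
- **Final phone outline:** the automatic measurement came out skewed, about 61 mm wide and turned. I think my search window cut off the phone's top edge, so I relied on the stalls and the pictures instead.
- **Position readings:** the cameras and the arm differed by about 3–5 mm, which I allowed for when moving.
- **Rocker state:** I judged it from the hard stop at 59 mm, because the pictures are too coarse to show the tilt.

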